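Snap the thermostat cover onto its housing

TASK

Fit the aluminium thermostat cover onto the grey housing in the jig: hold it by its boss, tilt it so that its tongue goes down under the steel lip and back against the rubber stop, then swing the other edge down until the spring roller catch snaps over it and the cover lies flat and fully home. Feel your way, because the housing is clamped a little differently in the jig each time: push only lightly on the stop (squashing its rubber pad by more than 2 mm spoils it), do not force the cover against the housing, and leave the other things on the counter where they are. Let go of the cover at the end.

Things in the scene. Friction and masses are not known exactly. Their poses are not given: they have to be found in the camera images.
- cover: Thermostat cover, bare aluminium, about 0.2 kg, lying flat on the counter. Origin: centre of the plate's underside, z up. Plate 90 (x) x 64 (y) x 6 mm. A tongue 44 mm wide (y), 3.5 mm thick, flush with the underside, sticks out of its -x edge by 15 mm, to x = -60. On top, centred, a flat-sided boss to hold it by: 36 (x) x 24 (y) mm, from z = 6 up to z = 38 mm.
- tongue_edge (a point): Middle of the tongue's outer lower edge, at (-60, 0, 0) mm in the cover's frame, axes as the cover.
- boss_top (a point): Centre of the boss's top, at (0, 0, 38) mm in the cover's frame, axes as the cover.
- fixture: The jig's base, a dark steel plate 200 (x) x 96 (y) x 22 mm fixed to the counter; origin: centre of its underside, z up. On it a grey housing is clamped up to 11 mm to +x or -x of its middle position: how far is NOT measured (its y and height do not vary). All x given for the housing are for the middle position and shift with it. The clamping does not yield to 30 N.
- seat (a point): Where the cover's origin is when seated, (0, 0, 45) mm in the base's frame if the housing is in its middle position. The seat is flat, at z = 45. Seated, the cover's axes are parallel to the base's, the tongue is at the stop under the lip, the +x edge under the roller.
- slot (a point): Foot of the stop, a springy vertical rubber pad at the bottom of the slot, (-60, 0, 45) mm in the base's frame (middle position). The slot opens to +x; its floor is level with the seat. Over it a steel lip, 64 mm wide (y), underside at z = 53, top at z = 59 mm, reaches from the stop to x = -50. With the tongue at the stop the cover can be tilted by at most 25 degrees.
- roller_mid (a point): Centre of the catch's roller when out, (47.8, 0, 55) mm in the base's frame (middle position): radius 7, 26 mm long, axis along y. Beside and below it fixed cheeks, 42 mm over all in y, top at z = 63, and a bar begin at x = 47, 2 mm behind the edge of a cover at the stop: one not pushed back lands on them. With the tongue at the stop, a cover tilted over 11 degrees is clear of roller and cheeks.
- stop (a joint): How far the rubber stop pad (60 mm wide, 7.5 mm high) is squashed, towards -x, in m: 0 = free. It takes 3 N per mm, so 2 mm is 6 N. Under the seated cover the roller's spring keeps it squashed about 1 mm.
- catch (a joint): How far the roller is pushed back to +x, in m: 0 = out, at most 0.008. Its spring pushes with 1.5 N at 0 and 0.3 N more per mm. Passing it takes roughly 3 to 6 N downwards at the cover's +x edge. With the cover seated under it, the roller stays pushed back about 1 to 2 mm.
- prop_nut: Bystander: stainless steel prop nut, 36 mm across, 24 mm high; origin centre of underside.
- sender: Bystander: brass tachometer sender, 30 mm across, 42 mm high; origin centre of underside.
- bushing: Bystander: black rubber propeller bushing, 44 mm across, 36 mm high; origin centre of underside.
- grease_tin: Bystander: steel tin, 68 mm across, 70 mm high; origin centre of underside.
- spanner: Bystander: spanner 190 mm long, lying on the counter.
- driver: Bystander: screwdriver 200 mm long, lying on the counter.
Not all that is in view belongs to the job. There is more than one size of the cover; the one meant has the size given above.

How it is judged:
On the way:
1. the cover, tilted with its tongue down, has the tongue at the level of the slot and at the lip (angle between cover's own z axis and vertical between 0.1 and 0.6 rad and x of tongue_edge in the frame of fixture between -0.076 and -0.044 m and z of tongue_edge in the frame of fixture between 0.042 and 0.052 m), for 0.1 s.
At the end, for the whole second after the job is handed in: The cover lies flat on the housing's seat (tilt under 0.035 rad, within 2 mm in height), lined up with the jig (within 0.06 rad and 6 mm sideways), its tongue under the lip, the roller catch snapped over its +x edge (roller resting on it, pushed back 0.5 to 4.2 mm), at rest and let go (angle between cover's own z axis and vertical below 0.035 rad and angle between the x axis of cover and the x axis of fixture, either way round below 0.06 rad and z of cover in the frame of fixture between 0.0435 and 0.047 m and y of cover in the frame of fixture between -0.006 and 0.006 m and x of tongue_edge in the frame of fixture between -0.0745 and -0.046 m and value of joint catch between 0.0005 and 0.0042 m and linear speed of cover below 0.01 m/s and contact force between cover and the fingers below 0.05 N); the robot touches nothing.
It fails at once if the cover is forced against the housing with more than 45 N (contact force between cover and fixture above 45 N).
It fails at once if the rubber stop pad is squashed by more than 2 mm (value of joint stop above 0.002 m).
It fails at once if another thing on the counter is moved more than 20 mm (distance of any of prop_nut, sender, bushing, grease_tin, spanner, driver from where it was at the start of the episode above 0.02 m).
It also fails if it takes over 54 s, if anything falls off the work surface, if the arm or the gripper's body presses on something with over 40 N, if the wrist force passes 120 N, or if a joint passes its speed limit or range.

ROBOT

A 6-joint arm with a two-finger parallel gripper is mounted at the origin on the work surface. World frame = base frame: x ahead of the robot, y to its left, z up, the work surface at z = 0. Lengths are in m, angles in rad, forces in N, time in s.
With the tool pointing down it reaches from about 0.3 to 0.775 m from the base axis. Payload 14.6 kg.
Tool frame: the origin (TCP) lies on the centre line of the jaws, within the pads' length; the fingertips stand 19 mm ahead of it and the grasp point (between the pads) is the TCP; y points along the fingers, x is the direction in which the jaws open and shut, and the axes are right-handed (so a half turn about y gives the same grasp; the last joint's range is limited). The gripper opens to 94 mm and grips with 3 to 60 N. Pads are 16 mm wide; open, the fingers measure 119 mm over their backs; the gripper's body (75 mm by 177 mm) begins 78 mm behind the grasp point.
Start: joints at [-1.222, 0.3, 1.521, -0, 1.321, -0.067], TCP at [0.222, -0.503, 0.224] pointing down, gripper open.
Joint ranges: [-3.03, 3.03], [-0.79, 2.21], [0.23, 2.52], [-1.04, 4.18], [0, 3.07], [-2.55, 2.55]. Speed limits (rad/s): [2.22, 2.22, 2.57, 3.14, 3.14, 3.14].

INTERFACE

Orientations are given as [roll, pitch, yaw] about the fixed x, y, z axes, in that order (R = Rz(yaw) Ry(pitch) Rx(roll)).
In Python, from station import ctrl, optics gives the robot as it stands.
- The arm moves only by the tool jog_arm, never from a script. Its argument "targets" is a list of rows, each a list of 3 entries, a list of its own where there are three numbers: the finger opening in cm, from 0 to 9.4, then the shift along the tool's x, y, z in cm, then the turn about the tool's y in rad. A call has 1 to 10 rows; each row is the pose to reach, as a shift and turn from the pose commanded when the call began, along the tool's axes at that moment; what a row does not reach only later rows make up. A row lasts 1/10 s, in which the tool goes at most 50 mm and 8.59 degrees, less where a joint would pass 70% of its speed; a pose out of reach is approached as far as the arm can. A call with a gripper value outside its range is refused whole. The fingers move at their own pace and stop on an object; "grip_force" is the grip in N (left out, the last holds). Time passes only in rows, so rows that repeat a pose let the fingers close. It gives the time, the measured TCP pose, the force and the opening at its end, in the units of the state.
- ctrl.get_obs(): the state, without advancing time (a new reading comes with each control period).
- optics.camera(name): name is "scene" or "top" or "wrist"; returns a dict with "img" (384x512x3 uint8, red, green, blue), "range_z" (384x512 float32, m along the optical axis (not along the pixel's ray), 0 where there is no reading), "camera_matrix" (3x3 intrinsics, pixels), "k1" (the pictures are not rectified: a ray, as slopes to the right and down, at radius r is drawn at 1 + k1 r^2 times it, then the intrinsics apply), "world_to_cam" (4x4, takes a point from world to camera coordinates); the wrist camera has in their place "mount" (4x4, takes a point from camera to tool coordinates, whose origin is the TCP and whose axes are the tool frame's). Camera axes: x right, y up, looking along -z (the intrinsics and any distortion apply to the point x, -y, -z); pixel columns grow to the right and rows downward; lengths in m; the calibration is good to about 2 mm. A picture is of the moment at which its call begins: read the wrist's pose just before it.
- ctrl.hand_in(): hands the job in, once; it reports no verdict.
The state is a dict: "time_s": time; "qpos": joint angles; "joint_vel": joint speeds; "tau": joint torques, N m; "ee_pos": TCP position; "eef_rot": TCP orientation; "force": force on the tool from outside, world axes, zero at the start; "moment": the same for the moment, N m; "grip_width": finger opening in m.
Only numpy, scipy, OpenCV 4.12 (cv2) and the standard library are available. Lean on these libraries where they do the work, as an engineer would, in place of code of your own. Each camera call takes 0.05 s, during which the arm holds its last target. There are 200 camera calls.

## Working session

There is one attempt and no reset: what is moved stays moved. The work goes in short steps, Python scripts to look and compute and a tool call to move; the robot and the scene stay as the last step left them, time stands still between calls to the robot, and variables do not carry over. Pictures are saved under pics/ and viewed, about 8 in all and at most 12, crops included, and the job is handed in when it is done.

Besides the shell and the picture viewer there is one more tool, called after "Emit:" as a command line: name --argument value ..., lists and objects as JSON in quotes. jog_arm: Moves the arm, as the interface text tells. Its arguments: {"type":"object","properties":{"targets":{"type":"array","items":{"type":"array"}},"grip_force":{"type":"number"}},"required":["targets"]}

```bash
ls; mkdir -p pics
cat > h.py <<'E'
import numpy as np, cv2
from scipy.spatial.transform import Rotation as R
from station import ctrl, optics
def tool(o):
    T=np.eye(4); T[:3,:3]=R.from_euler('xyz',o['eef_rot']).as_matrix(); T[:3,3]=o['ee_pos']; return T
def cam(n):
    o=ctrl.get_obs(); c=optics.camera(n)
    c['c2w']=tool(o)@c['mount'] if n=='wrist' else np.linalg.inv(c['world_to_cam'])
    return c
def cloud(c):
    K=c['camera_matrix']; h,w=c['range_z'].shape
    uv=np.stack(np.meshgrid(np.arange(w),np.arange(h)),-1).reshape(-1,2).astype(float)
    s=(uv-K[:2,2])/[K[0,0],K[1,1]]; q=s.copy()
    for _ in range(8): q=s/(1+c['k1']*(q**2).sum(1,keepdims=True))
    z=c['range_z'].reshape(-1,1)
    P=np.hstack([q[:,:1]*z,-q[:,1:]*z,-z])
    W=P@c['c2w'][:3,:3].T+c['c2w'][:3,3]
    W[z[:,0]==0]=np.nan
    return W.reshape(h,w,3)
E
python3 - <<'E'
from h import *
o=ctrl.get_obs(); print(o)
for n in ('scene','top'):
    c=cam(n); np.savez(f'{n}.npz',**c); cv2.imwrite(f'pics/{n}0.png',cv2.cvtColor(c['img'],cv2.COLOR_RGB2BGR)); print(c['camera_matrix'],c['k1'],c['c2w'])
a=cv2.imread('pics/scene0.png');b=cv2.imread('pics/top0.png')
cv2.imwrite('pics/both.png',np.vstack([a,b])[:, :])
E
```

```text
pics
{'time_s': 0.0, 'qpos': array([-1.22159610e+00,  3.00494035e-01,  1.52155070e+00,  1.89867366e-05,
        1.32069324e+00, -6.66016533e-02]), 'joint_vel': array([-0.00086062, -0.00162513, -0.00044752, -0.00081131, -0.00237815,
        0.00071665]), 'tau': array([ 1.56609127e-03, -5.31807196e+01, -3.52736557e+01,  7.09055574e-02,
        2.44342204e-02, -5.22872779e-05]), 'ee_pos': array([ 0.2220809 , -0.50292197,  0.22388659]), 'eef_rot': array([-1.57070175e+00,  1.14155730e-03, -1.15499911e+00]), 'force': array([ 0.10661638, -0.11051105,  0.15535469]), 'moment': array([-0.03714726, -0.01368773,  0.02526233]), 'grip_width': 0.09416984931849201}
[[449.94553992   0.         258.07637291]
 [  0.         449.94553992 193.33925268]
 [  0.           0.           1.        ]] -0.12629241884601985 [[-0.44469893 -0.7535561   0.48414467  1.1312515 ]
 [ 0.89567911 -0.37494319  0.23911616  0.28235978]
 [ 0.00133931  0.53997297  0.84168129  1.04175982]
 [ 0.          0.          0.          1.        ]]
[[372.05196684   0.         254.70502026]
 [  0.         372.05196684 190.40116963]
 [  0.           0.           1.        ]] -0.12535105787910122 [[ 0.02577195  0.98300381 -0.18176719  0.38891113]
 [-0.9996644   0.02486494 -0.00726735  0.01091441]
 [-0.0026242   0.18189348  0.98331474  0.98805603]
 [ 0.          0.          0.          1.        ]]
```

View pics/top0.png

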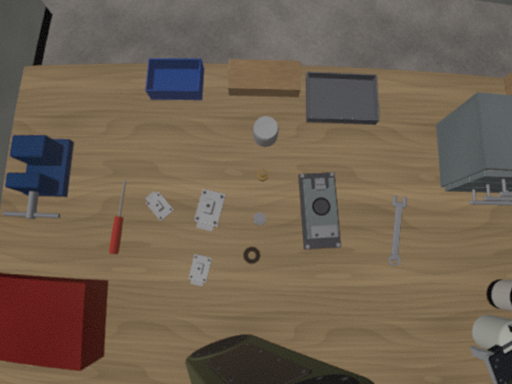

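View pics/scene0.png

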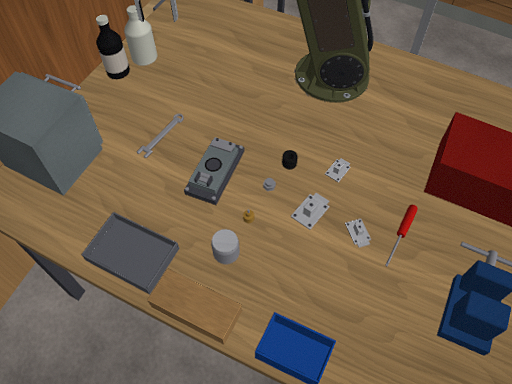

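Three covers are candidates: top-view pixels (159,205), (209,209) and (200,270). The jig is at (320,210), with its catch probably at (320,183) and its lip at (323,231). I'll measure them.

```bash
cat > m.py <<'E'
from h import *
for n,seeds in (('top',[(159,205),(209,209),(200,270)]),('scene',[(357,232),(311,210),(339,170)])):
    c=dict(np.load(n+'.npz')); W=cloud(c); I=c['img'].astype(int)
    g=(I.min(2)>125)&(I.max(2)-I.min(2)<35)
    k,lab,st,ce=cv2.connectedComponentsWithStats(g.astype(np.uint8))
    for (u,v) in seeds:
        l=np.bincount(lab[v-8:v+9,u-8:u+9].ravel(),minlength=k); l[0]=0; l=l.argmax()
        m=lab==l; P=W[m]; P=P[~np.isnan(P[:,0])]
        top=P[(P[:,2]>np.percentile(P[:,2],97)-.006)]
        pl=P[P[:,2]<.02]
        r=cv2.minAreaRect((pl[:,:2]*1000).astype(np.float32))
        print(n,(u,v),st[l],'rect',np.round(r[0],1),np.round(r[1],1),round(r[2],1),'z',np.round(np.percentile(P[:,2],[5,50,97]),4),'top',np.round(top.mean(0),4))
    if n=='top':
        for (u,v) in [(320,210),(320,186),(323,231),(306,215),(264,130),(263,176),(260,218),(252,255)]: print((u,v),np.round(W[v,u],4))
s=cv2.imread('pics/scene0.png'); t=cv2.imread('pics/top0.png')
cv2.imwrite('pics/crop1.png',np.hstack([cv2.resize(t[150:290,130:270],(560,560),interpolation=2)[:, :400],cv2.resize(t[165:255,290:350],(400,560),interpolation=2)[:, :400]]))
E
python3 m.py
```

```text
top (159, 205) [146 192  25  27 351] rect [525.8 278.5] [77.  45.2] 42.9 z [0.0019 0.0055 0.0309] top [0.5214 0.2756 0.0292]
top (209, 209) [195 189  30  42 744] rect [514.6 139.7] [ 62.3 103.3] 78.1 z [0.0034 0.0069 0.0399] top [0.5221 0.1393 0.0386]
top (200, 270) [189 255  22  31 436] rect [356.2 157.4] [46.4 75.9] 78.5 z [0.0024 0.0056 0.0299] top [0.3619 0.1562 0.0287]
(320, 210) [ 0.5164 -0.1507  0.0448]
(320, 186) [ 0.5757 -0.1481  0.0618]
(323, 231) [ 0.4615 -0.1552  0.0618]
(306, 215) [ 0.5029 -0.1149  0.0433]
(264, 130) [ 0.7188 -0.0023  0.0696]
(263, 176) [ 0.6047 -0.0029  0.032 ]
(260, 218) [0.4944 0.0024 0.0245]
(252, 255) [0.3989 0.0208 0.0024]
scene (357, 232) [345 219  26  28 365] rect [525.2 274.9] [79.6 47.4] 42.8 z [-0.0001  0.0044  0.0282] top [0.5236 0.2743 0.0268]
scene (311, 210) [292 193  37  36 654] rect [514.7 136.6] [ 66.5 106.9] 78.5 z [0.0009 0.0057 0.0388] top [0.5235 0.1367 0.0376]
scene (339, 170) [325 158  25  24 279] rect [356.3 155. ] [47.5 80.1] 79.1 z [0.0002 0.0042 0.0285] top [0.3628 0.155  0.0272]
```

Run:
```python
import cv2,numpy as np
s=cv2.imread('pics/scene0.png')
cv2.imwrite('pics/crop2.png',cv2.resize(s[130:250,180:380],(800,480),interpolation=2))
```

```text
(no output)
```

View pics/crop1.png

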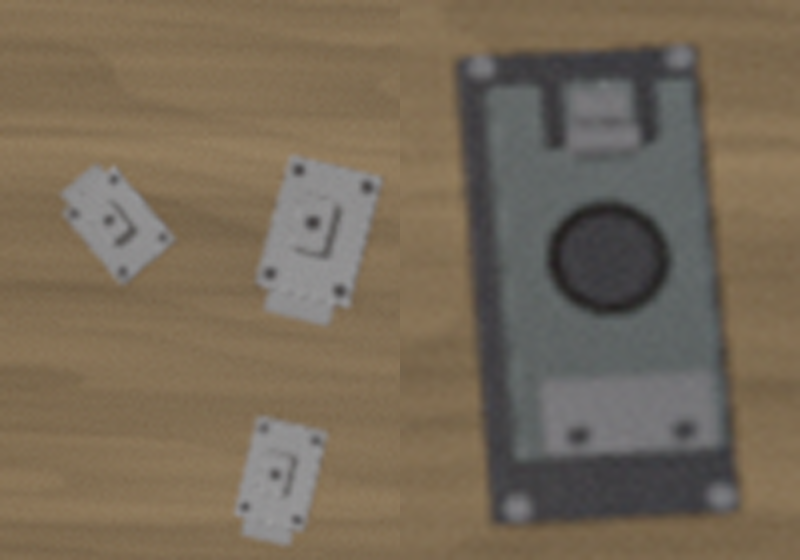

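The cover at top-view pixel (209,209) is the one. It measures about 62-66 x 104-107 mm with its boss top at 38 mm, and its tongue points towards world -x. The other two covers are about 46 x 77 mm. In the jig picture the catch is at the +x end and the wide lip at the -x end. Next I'll measure the jig and plan the first move.

```bash
cat >> h.py <<'E'
def go(xyz,yaw=None,o=None):
    "shift cm in tool axes and turn about tool y to reach world xyz, with tool x at world angle yaw deg"
    o=o or ctrl.get_obs(); T=tool(o); d=T[:3,:3].T@(np.array(xyz)-T[:3,3])*100
    t=0
    if yaw is not None:
        cur=np.degrees(np.arctan2(T[1,0],T[0,0])); t=-np.radians((yaw-cur+180)%360-180)
    print('shift',np.round(d,2),'turn',round(t,3))
E
python3 - <<'E'
from h import *
for n in ('top','scene'):
    c=dict(np.load(n+'.npz')); W=cloud(c)
    ok=(abs(W[...,0]-.515)<.15)&(abs(W[...,1]+.15)<.09)&(W[...,2]>.012)
    P=W[ok]; r=cv2.minAreaRect((P[:,:2]*1000).astype(np.float32)); print(n,'all',r)
    for a,b in ((.015,.03),(.04,.05),(.055,.068)):
        Q=P[(P[:,2]>a)&(P[:,2]<b)]; print(a,len(Q),Q.mean(0).round(4),cv2.minAreaRect((Q[:,:2]*1000).astype(np.float32)))
    h=P[(P[:,2]>.055)]
    for s in (h[h[:,0]<.51],h[h[:,0]>.53]): print(' hi',len(s),np.percentile(s,[1,50,99],axis=0).round(4).tolist())
c=cam('wrist'); print(c['mount'].round(3),c['camera_matrix'],c['k1'])
go((.48,-.15,.27),80)
E
```

```text
top all ((519.8019409179688, -153.19305419921875), (200.91941833496094, 97.84150695800781), 4.464069843292236)
0.015 835 [ 0.5044 -0.1443  0.0229] ((519.8019409179688, -153.19305419921875), (200.91941833496094, 97.84150695800781), 4.464069843292236)
0.04 1375 [ 0.5289 -0.1512  0.0459] ((523.2894287109375, -152.9938201904297), (156.0519256591797, 81.49903869628906), 4.5209527015686035)
0.055 472 [ 0.5009 -0.1545  0.0605] ((521.8422241210938, -153.23504638671875), (153.15670776367188, 65.18760681152344), 4.644276142120361)
 hi 315 [[0.446, -0.1906, 0.0564], [0.4613, -0.1579, 0.0599], [0.4772, -0.1256, 0.066]]
 hi 157 [[0.5669, -0.1686, 0.0554], [0.581, -0.1481, 0.0618], [0.5979, -0.1267, 0.0666]]
scene all ((522.4010009765625, -153.33758544921875), (204.28627014160156, 98.1909408569336), 4.864795207977295)
0.015 560 [ 0.5626 -0.1301  0.022 ] ((522.4010009765625, -153.33758544921875), (204.28627014160156, 98.1909408569336), 4.864795207977295)
0.04 1016 [ 0.5317 -0.1503  0.0451] ((526.78271484375, -153.29339599609375), (155.5901336669922, 82.3116455078125), 4.206081390380859)
0.055 347 [ 0.5113 -0.154   0.0597] ((523.9111938476562, -154.53195190429688), (154.00131225585938, 66.23817443847656), 4.306875228881836)
 hi 212 [[0.4467, -0.1904, 0.0554], [0.4643, -0.1576, 0.0589], [0.4809, -0.1265, 0.0659]]
 hi 136 [[0.5706, -0.1695, 0.0551], [0.5842, -0.1482, 0.0603], [0.6012, -0.1268, 0.0665]]
[[ 1.    -0.    -0.001  0.001]
 [-0.     0.233 -0.973 -0.158]
 [ 0.     0.973  0.233  0.066]
 [ 0.     0.     0.     1.   ]] [[268.50211579   0.         251.78204638]
 [  0.         268.50211579 193.60115142]
 [  0.           0.           1.        ]] -0.032255326339164274
shift [-21.88  -4.58  37.85] turn -2.551
```

Emit:
jog_arm --targets '[[9.4, [-21.9, -4.6, 37.9], -2.55], [9.4, [-21.9, -4.6, 37.9], -2.55], [9.4, [-21.9, -4.6, 37.9], -2.55], [9.4, [-21.9, -4.6, 37.9], -2.55], [9.4, [-21.9, -4.6, 37.9], -2.55], [9.4, [-21.9, -4.6, 37.9], -2.55], [9.4, [-21.9, -4.6, 37.9], -2.55], [9.4, [-21.9, -4.6, 37.9], -2.55], [9.4, [-21.9, -4.6, 37.9], -2.55], [9.4, [-21.9, -4.6, 37.9], -2.55]]'

```text
time_s: 1.15
ee_pos: [0.4823, -0.1463, 0.2706]
eef_rot: [-1.571, -0.001, 0.356]
force: [-0.5, -0.2, -0.8]
grip_width: 0.0939
```

```bash
python3 -c "
from h import *
print(ctrl.get_obs()); go((.48,-.15,.27),80)"
```

```text
{'time_s': 1.15, 'qpos': array([-3.67532895e-01,  1.63007103e-01,  1.58122216e+00,  6.06995291e-04,
        1.39702460e+00, -7.23156886e-01]), 'joint_vel': array([-0.07840593, -0.0136569 ,  0.03792992, -0.01561308, -0.00718756,
       -1.56439846]), 'tau': array([  4.68877539, -45.40684104, -37.47883916,   0.33452913,
         0.21082298,   4.50042889]), 'ee_pos': array([ 0.48229175, -0.14631525,  0.27063258]), 'eef_rot': array([-1.57057225e+00, -6.49626823e-04,  3.55519070e-01]), 'force': array([-0.51237376, -0.22592555, -0.76636906]), 'moment': array([-0.00868124, -0.07792881,  0.07657789]), 'grip_width': 0.09387726451292033}
shift [-0.34  0.06 -0.27] turn -1.041
```

Emit:
jog_arm --targets '[[9.4, [0, 0, 0], -1.12], [9.4, [0, 0, 0], -1.12], [9.4, [0, 0, 0], -1.12], [9.4, [0, 0, 0], -1.12], [9.4, [0, 0, 0], -1.12], [9.4, [0, 0, 0], -1.12], [9.4, [0, 0, 0], -1.12], [9.4, [0, 0, 0], -1.12], [9.4, [0, 0, 0], -1.12]]'

```text
time_s: 2.05
ee_pos: [0.4803, -0.1497, 0.2703]
eef_rot: [-1.57, -0.0, 1.466]
force: [-0.1, 0.2, 0.4]
grip_width: 0.0941
```

```bash
cat > f.py <<'E'
from h import *
c=cam('wrist'); np.savez('wf.npz',**c); o=ctrl.get_obs(); print(o['ee_pos'],o['eef_rot'],o['qpos'][5],o['force'],o['time_s'])
cv2.imwrite('pics/wf.png',cv2.cvtColor(c['img'],cv2.COLOR_RGB2BGR))
W=cloud(c)
ok=(abs(W[...,0]-.52)<.16)&(abs(W[...,1]+.15)<.09)&(W[...,2]>.012)&(W[...,2]<.075)
P=W[ok]; print('all',cv2.minAreaRect((P[:,:2]*1000).astype(np.float32)))
for z in np.arange(.016,.07,.004): print(round(z,3),((P[:,2]>=z)&(P[:,2]<z+.004)).sum(),end='; ')
yaw=np.radians(4.5); ux=np.array([np.cos(yaw),np.sin(yaw)]); uy=np.array([-ux[1],ux[0]])
q=P[:,:2]-[.521,-.1533]; L=np.c_[q@ux,q@uy,P[:,2]]*1000
np.save('L.npy',L)
for s,nm in ((L[(L[:,2]>54)&(L[:,0]<0)],'lip'),(L[(L[:,2]>54)&(L[:,0]>0)],'catch')): print(nm,len(s),np.percentile(s,[1,5,50,95,99],axis=0).round(1).tolist())
E
python3 f.py; python3 -c "
from h import *
go((.51,.14,.2),78)"
```

```text
[ 0.48033026 -0.14967556  0.27027911] [-1.57045029e+00 -1.09681312e-04  1.46322600e+00] -1.8381211015650405 [-0.99009295  0.0910464  -0.66208234] 2.1
all ((519.488037109375, -155.7820587158203), (200.43775939941406, 96.44178771972656), 4.615565776824951)
0.016 1128; 0.02 869; 0.024 74; 0.028 12; 0.032 11; 0.036 10; 0.04 3408; 0.044 494; 0.048 28; 0.052 218; 0.056 1021; 0.06 198; 0.064 0; 0.068 0; lip 996 [[-75.6, -33.6, 55.2], [-74.5, -31.0, 55.7], [-61.1, -1.9, 56.9], [-47.4, 26.6, 60.9], [-46.1, 29.1, 62.7]]
catch 408 [[45.0, -22.4, 54.4], [46.2, -21.4, 54.9], [58.4, -2.4, 58.8], [73.7, 17.2, 61.6], [76.3, 18.6, 62.6]]
shift [29.12  7.03  0.16] turn 0.102
```

View pics/wf.png

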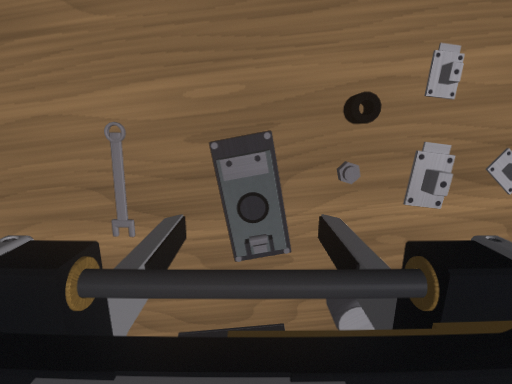

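The wrist view shows the jig with its lip at (245,165) and roller at (260,243), and the big cover at (430,180). The jig base is at about (0.520, -0.154) with yaw 4.6°, and the housing is shifted by about +5 mm. On to the cover.

Emit:
jog_arm --targets '[[6, [29.1, 7, 0.2], 0.1], [6, [29.1, 7, 0.2], 0.1], [6, [29.1, 7, 0.2], 0.1], [6, [29.1, 7, 0.2], 0.1], [6, [29.1, 7, 0.2], 0.1], [6, [29.1, 7, 0.2], 0.1], [6, [29.1, 7, 0.2], 0.1], [6, [29.1, 7, 0.2], 0.1], [6, [29.1, 7, 0.2], 0.1]]'

```text
time_s: 3.0
ee_pos: [0.5093, 0.1391, 0.2007]
eef_rot: [-1.571, 0.0, 1.363]
force: [-0.7, 1.0, -0.4]
grip_width: 0.0598
```

```bash
cat > cv.py <<'E'
from h import *
c=cam('wrist'); o=ctrl.get_obs(); print(o['ee_pos'],o['eef_rot'],o['qpos'][5],o['force'],o['time_s'],o['grip_width'])
cv2.imwrite('pics/wc.png',cv2.cvtColor(c['img'],cv2.COLOR_RGB2BGR))
W=cloud(c); I=c['img'].astype(int)
g=(I.min(2)>110)&(I.max(2)-I.min(2)<35)&(abs(W[...,0]-.515)<.08)&(abs(W[...,1]-.138)<.07)&(W[...,2]<.05)
P=W[g]; print(np.percentile(P[:,2],[2,20,50,80,98]).round(4))
pl=P[P[:,2]<.015]; r=cv2.minAreaRect((pl[:,:2]*1000).astype(np.float32)); print('plate',r)
t=P[P[:,2]>np.percentile(P[:,2],99)-.004]; print('top',len(t),t.mean(0),cv2.minAreaRect((t[:,:2]*1000).astype(np.float32)))
E
python3 cv.py
```

```text
[0.50934496 0.13879737 0.20082324] [-1.57134395e+00 -8.24776790e-05  1.36282028e+00] -1.1660504761184605 [0.07060781 0.20917223 0.30169396] 3.05 0.059963796158253826
[0.0006 0.0029 0.0039 0.0049 0.0366]
plate ((513.7785034179688, 137.6038818359375), (63.44416046142578, 105.08600616455078), 78.20987701416016)
top 438 [0.52077673 0.13628883 0.03579418] ((521.2771606445312, 136.1318359375), (22.55997657775879, 35.392333984375), 75.54180145263672)
```

View pics/wc.png

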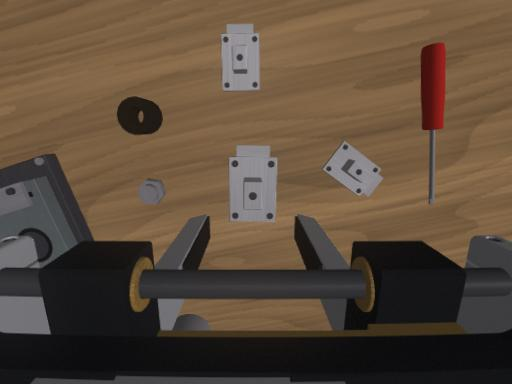

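```bash
python3 -c "
from h import *
go((.5342,.1343,.1),78.2);go((.5342,.1343,.048),78.2)"
```

```text
shift [ 0.07 10.08 -2.52] turn -0.002
shift [ 0.07 15.28 -2.52] turn -0.002
```

Emit:
jog_arm --targets '[[6, [0.05, 5, -2.5], 0], [6, [0.05, 10, -2.5], 0], [6, [0.05, 13, -2.5], 0], [6, [0.05, 15.3, -2.5], 0], [6, [0.05, 15.3, -2.5], 0], [0, [0.05, 15.3, -2.5], 0], [0, [0.05, 15.3, -2.5], 0], [0, [0.05, 15.3, -2.5], 0], [0, [0.05, 15.3, -2.5], 0], [0, [0.05, 15.3, -2.5], 0]]' --grip_force 3

```text
time_s: 4.05
ee_pos: [0.5339, 0.1353, 0.0481]
eef_rot: [-1.572, -0.0, 1.365]
force: [0.5, 0.9, 2.8]
grip_width: 0.0241
```

```bash
python3 cv.py
```

```text
[0.53393165 0.13528429 0.04798475] [-1.57157769e+00 -2.11588164e-04  1.36504877e+00] -1.1832788536523509 [ 0.1238301  -0.717498    4.24381375] 4.1 0.023584556982476294
[0.0007 0.003  0.004  0.0055 0.0367]
plate ((513.8096313476562, 138.81442260742188), (64.20777893066406, 104.56600189208984), 78.10411071777344)
top 1512 [0.52074168 0.13726093 0.03586359] ((520.1524658203125, 130.7552947998047), (35.46323776245117, 35.54909896850586), 77.93997955322266)
```

Emit:
jog_arm --targets '[[0, [0, -0.2, 0.1], 0], [0, [0, -0.38, 0.19], 0], [0, [0, -0.56, 0.29], 0], [0, [0, -0.74, 0.39], 0], [0, [0, -0.92, 0.5], 0], [0, [0, -1.09, 0.62], 0], [0, [0, -1.26, 0.74], 0], [0, [0, -1.43, 0.86], 0], [0, [0, -1.6, 0.98], 0], [0, [0, -1.75, 1.07], 0]]' --grip_force 3

```text
time_s: 5.1
ee_pos: [0.5231, 0.1375, 0.0651]
eef_rot: [-1.571, 0.0, 1.365]
force: [-0.1, -0.5, -2.0]
grip_width: 0.0234
```

```bash
cat > tilt.py <<'E'
# plate tilt from wrist depth, in the tool's (forward = -tool z, up) plane relative to TCP
from h import *
import sys
c=cam('wrist'); o=ctrl.get_obs(); print(o['ee_pos'].round(4),o['eef_rot'].round(4),o['force'].round(2),o['time_s'],round(o['grip_width'],4))
if len(sys.argv)>1: cv2.imwrite(sys.argv[1],cv2.cvtColor(c['img'],cv2.COLOR_RGB2BGR))
W=cloud(c); I=c['img'].astype(int); T=tool(o)
L=(W-T[:3,3])@T[:3,:3]*1000   # tool coords mm
X,Y,Z=L[...,0],-L[...,1],-L[...,2]   # side, up, forward(+x cover)
g=(I.min(2)>90)&(I.max(2)-I.min(2)<35)&(abs(X)<31)&(abs(X)>14)&(Z<-28)&(Z>-58)&(Y<-8)&(Y>-70)&np.isfinite(X)
A=np.c_[Z[g],X[g],np.ones(g.sum())]; y=Y[g]
k=np.ones(len(y),bool)
for _ in range(5):
    s=np.linalg.lstsq(A[k],y[k],rcond=None)[0]; k=abs(y-A@s)<2
print('n',k.sum(),len(k),'tilt deg',np.degrees(np.arctan(s[0])).round(2),'roll',np.degrees(np.arctan(s[1])).round(2),'h at0',s[2].round(2),'res',np.std((y-A@s)[k]).round(2))
g2=(I.min(2)>90)&(I.max(2)-I.min(2)<35)&(abs(X)<15)&(Z<-40)&(Z>-90)&(Y<-20)&(Y>-75)&np.isfinite(X)&(W[...,2]>-.01)
q=np.c_[Z[g2],Y[g2]]; q=q[np.argsort(q[:,0])]
print('rear profile',[ (round(a,1),round(b,1)) for a,b in q[::max(1,len(q)//14)]])
E
python3 tilt.py pics/t1.png
```

```text
[0.5232 0.1375 0.0653] [-1.5710e+00 -1.0000e-04  1.3651e+00] [-1.19 -0.11 -1.68] 5.15 0.0241
n 1127 1188 tilt deg 18.13 roll -0.15 h at0 -42.96 res 0.89
rear profile [(np.float64(-63.1), np.float64(-61.7)), (np.float64(-61.5), np.float64(-62.8)), (np.float64(-59.9), np.float64(-62.4)), (np.float64(-58.3), np.float64(-62.5)), (np.float64(-56.7), np.float64(-62.3)), (np.float64(-55.1), np.float64(-62.1)), (np.float64(-53.6), np.float64(-62.1)), (np.float64(-51.3), np.float64(-59.2)), (np.float64(-49.7), np.float64(-59.6)), (np.float64(-48.3), np.float64(-57.4)), (np.float64(-46.7), np.float64(-57.3)), (np.float64(-45.2), np.float64(-56.7)), (np.float64(-43.6), np.float64(-56.8)), (np.float64(-42.1), np.float64(-56.2)), (np.float64(-40.5), np.float64(-56.4))]
```

```bash
cat > ts.py <<'E'
from h import *
import sys
o=ctrl.get_obs(); T=tool(o)
for n in ('scene','top'):
    c=cam(n); W=cloud(c); I=c['img'].astype(int)
    L=(W-T[:3,3])@T[:3,:3]*1000; X,Y,Z=L[...,0],-L[...,1],-L[...,2]
    g=(I.min(2)>90)&(I.max(2)-I.min(2)<40)&(abs(X)<28)&(Z>-50)&(Z<30)&(Y<-20)&(Y>-60)&((abs(X)>18)|(Z>15))&np.isfinite(X)
    if g.sum()<30: print(n,g.sum()); continue
    A=np.c_[Z[g],X[g],np.ones(g.sum())]; y=Y[g]; k=np.ones(len(y),bool)
    for _ in range(6): s=np.linalg.lstsq(A[k],y[k],rcond=None)[0]; k=abs(y-A@s)<2.5
    print(n,k.sum(),len(k),'tilt',np.degrees(np.arctan(s[0])).round(2),'roll',np.degrees(np.arctan(s[1])).round(2),'h0',s[2].round(2),'Zrange',np.percentile(Z[g][k],[1,99]).round(1),'X',np.percentile(X[g][k],[1,99]).round(1))
    if len(sys.argv)>1 and n=='scene':
        ys,xs=np.nonzero(g); v,u=int(ys.mean()),int(xs.mean())
        cv2.imwrite(sys.argv[1],cv2.resize(cv2.cvtColor(c['img'][v-50:v+50,u-65:u+65],cv2.COLOR_RGB2BGR),(780,600),interpolation=2))
E
python3 ts.py
```

```text
scene 153 179 tilt 14.44 roll -0.7 h0 -44.67 Zrange [-45.2  29.7] X [-27.1  27.9]
top 0
```

View pics/t1.png

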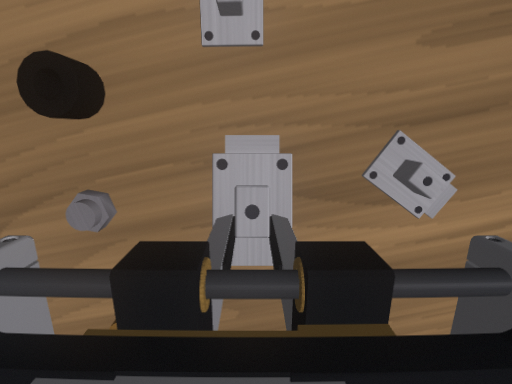

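```bash
python3 -c "
from h import *
go((.5434,-.1526,.16),94.6)"
```

```text
shift [-27.98  -9.5   -7.9 ] turn -0.286
```

Emit:
jog_arm --targets '[[0, [0, 0, 0], 0], [0, [0, 0, 0], 0], [0, [0, 0, 0], 0], [0, [0, -1, 0], 0], [0, [0, -3, 0], 0], [0, [0, -6, 0], 0], [0, [0, -8.5, 0], 0], [0, [0, -9.5, 0], 0], [0, [0, -9.5, 0], 0]]' --grip_force 40

```text
time_s: 6.15
ee_pos: [0.5236, 0.1375, 0.1612]
eef_rot: [-1.573, -0.001, 1.365]
force: [0.1, 0.3, -2.9]
grip_width: 0.0233
```

```bash
python3 ts.py; python3 tilt.py; python3 -c "
from h import *
go((.5434,-.1526,.16),94.6)"
```

```text
scene 175 188 tilt 14.37 roll -0.51 h0 -44.56 Zrange [-44.7  29.5] X [-27.2  27.9]
top 0
[0.5227 0.1373 0.1586] [-1.5689e+00  8.0000e-04  1.3650e+00] [ 0.01  0.98 -2.19] 6.3 0.0236
n 1106 1146 tilt deg 18.49 roll -0.07 h at0 -42.23 res 0.87
rear profile [(np.float64(-62.9), np.float64(-62.3)), (np.float64(-61.3), np.float64(-62.1)), (np.float64(-59.7), np.float64(-62.4)), (np.float64(-58.1), np.float64(-62.2)), (np.float64(-56.5), np.float64(-62.5)), (np.float64(-54.9), np.float64(-62.1)), (np.float64(-53.3), np.float64(-62.5)), (np.float64(-51.1), np.float64(-59.5)), (np.float64(-49.5), np.float64(-59.6)), (np.float64(-48.1), np.float64(-57.0)), (np.float64(-46.5), np.float64(-56.8)), (np.float64(-45.0), np.float64(-56.6)), (np.float64(-43.4), np.float64(-56.3)), (np.float64(-41.9), np.float64(-55.9)), (np.float64(-40.3), np.float64(-55.9))]
shift [-27.96  -0.13  -7.95] turn -0.286
```

Emit:
jog_arm --targets '[[0, [-3, -0.1, -0.8], -0.03], [0, [-7.5, -0.1, -2.1], -0.08], [0, [-12, -0.1, -3.4], -0.12], [0, [-16.5, -0.1, -4.7], -0.17], [0, [-21, -0.1, -6], -0.21], [0, [-25, -0.1, -7.1], -0.25], [0, [-28, -0.1, -7.9], -0.286], [0, [-28, -0.1, -7.9], -0.286], [0, [-28, -0.1, -7.9], -0.286]]'

```text
time_s: 7.2
ee_pos: [0.5428, -0.153, 0.1596]
eef_rot: [-1.569, -0.001, 1.649]
force: [0.3, 0.9, -2.9]
grip_width: 0.0234
```

```bash
cat > look.py <<'E'
# tongue end and lip, as seen by the same wrist picture, tool coords
from h import *
import sys
c=cam('wrist'); o=ctrl.get_obs(); print(o['ee_pos'].round(4),o['eef_rot'].round(4),o['force'].round(2),o['time_s'],round(o['grip_width'],4))
cv2.imwrite(sys.argv[1],cv2.cvtColor(c['img'],cv2.COLOR_RGB2BGR))
W=cloud(c); T=tool(o); L=(W-T[:3,3])@T[:3,:3]*1000; X,Y,Z=L[...,0],-L[...,1],-L[...,2]
b=(abs(W[...,0]-.52)<.16)&(abs(W[...,1]+.15)<.09)&(W[...,2]>.012)&(W[...,2]<.068)
P=W[b]; r=cv2.minAreaRect((P[:,:2]*1000).astype(np.float32)); print('base',r)
lip=(W[...,2]>.051)&(W[...,2]<.064)&(abs(W[...,1]+.15)<.06)&(Z<-62)&(Z>-110)
print('lip n',lip.sum(),'Z',np.percentile(Z[lip],[1,3,50,97,99]).round(1),'X',np.percentile(X[lip],[1,3,97,99]).round(1),'z',np.median(W[...,2][lip]).round(4))
t=(Y<-50)&(Y>-70)&(abs(X)<30)&(Z>-70)&(Z<-46)
print('tongue n',t.sum(),'Z',np.percentile(Z[t],[1,3,50]).round(1),'X',np.percentile(X[t],[1,3,97,99]).round(1))
E
python3 look.py pics/l1.png
```

```text
[ 0.543  -0.1523  0.1599] [-1.5692e+00 -9.0000e-04  1.6505e+00] [ 0.37  0.72 -1.93] 7.25 0.0231
base ((505.04998779296875, -156.6651153564453), (170.1497039794922, 96.3992919921875), 4.517690181732178)
lip n 2254 Z [-96.5 -96.3 -82.2 -68.5 -67.6] X [-32.7 -31.5  28.8  30.2] z 0.057
tongue n 1342 Z [-63.6 -63.6 -54.1] X [-27.9 -23.5  23.2  27.8]
```

View pics/l1.png

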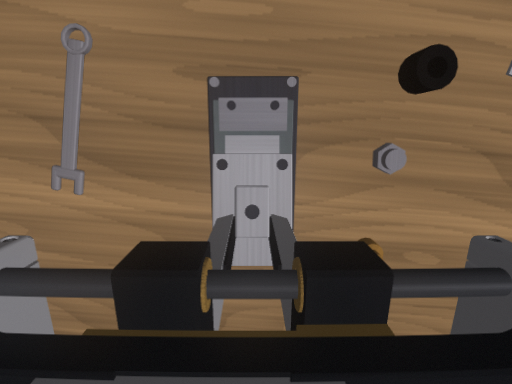

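The wrist view shows the tongue end at (252,137), just ahead of the lip's front edge at (253,130). The lip centre is about 1.2 mm towards tool -x, and the gap is about 4.5 mm. I'll back off 2 mm, shift sideways and lower.

Emit:
jog_arm --targets '[[0, [-0.12, 0, -0.2], 0], [0, [-0.12, 1.5, -0.2], 0], [0, [-0.12, 3, -0.2], 0], [0, [-0.12, 4, -0.2], 0], [0, [-0.12, 4.5, -0.2], 0], [0, [-0.12, 4.7, -0.2], 0], [0, [-0.12, 4.7, -0.2], 0], [0, [-0.12, 4.7, -0.2], 0]]'

```text
time_s: 8.05
ee_pos: [0.5457, -0.1539, 0.1145]
eef_rot: [-1.572, 0.0, 1.651]
force: [-0.5, 0.2, -1.9]
grip_width: 0.0235
```

```bash
python3 look.py pics/l2.png; python3 look.py pics/l2.png|head -1; python3 ts.py pics/s2.png
```

```text
[ 0.5457 -0.1539  0.1145] [-1.5716e+00  4.0000e-04  1.6511e+00] [-0.65 -0.22 -1.53] 8.1 0.0232
base ((519.277587890625, -155.47125244140625), (199.2935333251953, 96.71435546875), 4.379763603210449)
lip n 3353 Z [-99.2 -98.5 -84.7 -70.3 -70.3] X [-30.7 -29.5  30.9  32.2] z 0.057
tongue n 1353 Z [-63.3 -63.3 -53.8] X [-28.1 -23.7  23.8  27.8]
[ 0.5457 -0.1539  0.1145] [-1.5716e+00  3.0000e-04  1.6510e+00] [ 0.37  0.62 -1.45] 8.15 0.0236
scene 135 150 tilt 13.87 roll -0.38 h0 -43.91 Zrange [-46.4  29.9] X [-27.6  27.4]
top 0
```

View pics/s2.png

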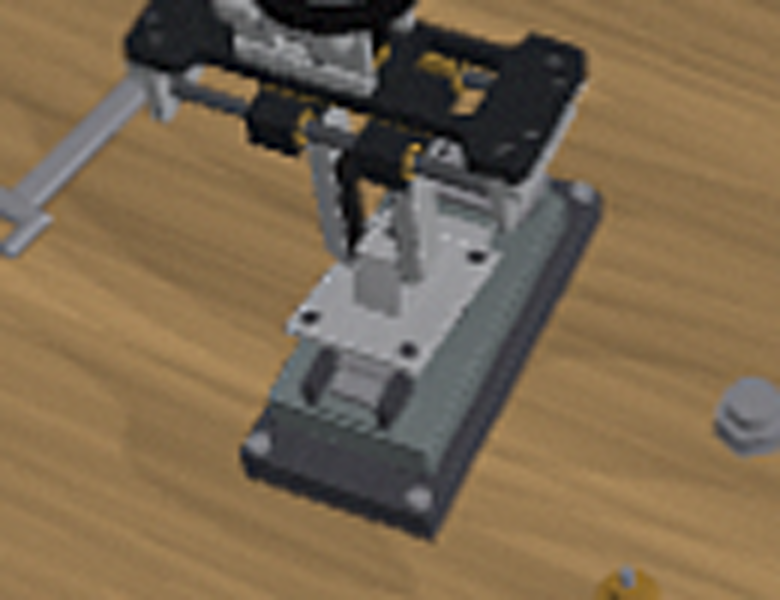

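Emit:
jog_arm --targets '[[0, [0, 0.1, 0], 0], [0, [0, 0.2, 0], 0], [0, [0, 0.25, 0], 0], [0, [0, 0.3, 0], 0], [0, [0, 0.3, 0], 0], [0, [0, 0.3, 0], 0]]'

```text
time_s: 8.85
ee_pos: [0.5454, -0.1538, 0.111]
eef_rot: [-1.571, 0.0, 1.651]
force: [0.3, 0.3, -2.2]
grip_width: 0.0234
```

```bash
cat > st.py <<'E'
# averaged state over a few periods (each camera call lets 0.05 s pass)
from h import *
import sys
f=[];p=[]
for _ in range(int(sys.argv[1]) if len(sys.argv)>1 else 4):
    o=ctrl.get_obs(); f.append(np.r_[o['force'],o['moment']]); p.append(o['ee_pos']); optics.camera('wrist')
f=np.mean(f,0); y=np.radians(4.5); c,s=np.cos(y),np.sin(y)
print('t',round(ctrl.get_obs()['time_s'],2),'pos',np.mean(p,0).round(4),'Ffix x,y,z',np.round([c*f[0]+s*f[1],-s*f[0]+c*f[1],f[2]],2),'M',f[3:].round(2))
q=np.mean(p,0)-[.520,-.1545,0]; print('tcp in fixture mm',np.round(np.array([c*q[0]+s*q[1],-s*q[0]+c*q[1],q[2]])*1000,1),'tongue x,z',((c*q[0]+s*q[1])*1000-62).round(1),((q[2])*1000-65.3).round(1))
E
python3 st.py
```

```text
t 9.05 pos [ 0.5455 -0.1538  0.111 ] Ffix x,y,z [ 0.28  0.03 -2.2 ] M [ 0.05 -0.14 -0.03]
tcp in fixture mm [ 25.4  -1.3 111. ] tongue x,z -36.6 45.7
```

Emit:
jog_arm --targets '[[0, [0, 0, 0.2], 0], [0, [0, 0, 0.5], 0], [0, [0, 0, 0.8], 0], [0, [0, 0, 1.1], 0], [0, [0, 0, 1.3], 0], [0, [0, 0, 1.3], 0], [0, [0, 0, 1.3], 0]]'

```text
time_s: 9.75
ee_pos: [0.5325, -0.1549, 0.111]
eef_rot: [-1.571, 0.0, 1.651]
force: [-0.3, 0.7, -2.8]
grip_width: 0.0234
```

```bash
python3 st.py
```

```text
t 9.95 pos [ 0.5325 -0.1549  0.111 ] Ffix x,y,z [-0.03 -0.07 -2.55] M [ 0.08 -0.16 -0.03]
tcp in fixture mm [ 12.5  -1.3 111. ] tongue x,z -49.5 45.7
```

Free so far. Now small steps towards the stop.

Emit:
jog_arm --targets '[[0, [0, 0, 0.1], 0], [0, [0, 0, 0.15], 0], [0, [0, 0, 0.2], 0], [0, [0, 0, 0.2], 0]]'

```text
time_s: 10.35
ee_pos: [0.5304, -0.155, 0.1109]
eef_rot: [-1.571, -0.0, 1.651]
force: [-0.8, -0.1, -2.2]
grip_width: 0.0234
```

```bash
python3 st.py
```

```text
t 10.55 pos [ 0.5305 -0.155   0.111 ] Ffix x,y,z [-0.3  -0.52 -2.2 ] M [ 0.08 -0.15  0.04]
tcp in fixture mm [ 10.4  -1.3 111. ] tongue x,z -51.6 45.7
```

Emit:
jog_arm --targets '[[0, [0, 0, 0.05], 0], [0, [0, 0, 0.1], 0], [0, [0, 0, 0.1], 0]]'

```text
time_s: 10.85
ee_pos: [0.5294, -0.1551, 0.111]
eef_rot: [-1.571, -0.0, 1.651]
force: [0.2, -0.2, -2.4]
grip_width: 0.0235
```

```bash
python3 st.py
```

```text
t 11.05 pos [ 0.5295 -0.1551  0.111 ] Ffix x,y,z [ 0.15 -0.14 -2.22] M [ 0.06 -0.16 -0.02]
tcp in fixture mm [  9.4  -1.3 111. ] tongue x,z -52.6 45.7
```

Emit:
jog_arm --targets '[[0, [0, 0, 0.03], 0], [0, [0, 0, 0.06], 0], [0, [0, 0, 0.06], 0]]'

```text
time_s: 11.35
ee_pos: [0.5289, -0.1551, 0.111]
eef_rot: [-1.571, 0.0, 1.651]
force: [0.2, -0.5, -1.0]
grip_width: 0.0234
```

```bash
python3 st.py
```

```text
t 11.55 pos [ 0.5289 -0.1552  0.111 ] Ffix x,y,z [ 0.45 -0.09 -1.91] M [ 0.08 -0.25 -0.03]
tcp in fixture mm [  8.9  -1.4 111. ] tongue x,z -53.1 45.7
```

Emit:
jog_arm --targets '[[0, [0, 0, 0.03], 0], [0, [0, 0, 0.06], 0], [0, [0, 0, 0.06], 0]]'

```text
time_s: 11.85
ee_pos: [0.5284, -0.1552, 0.1111]
eef_rot: [-1.571, 0.0, 1.651]
force: [2.0, 0.2, -1.3]
grip_width: 0.0233
```

```bash
python3 st.py
```

```text
t 12.05 pos [ 0.5284 -0.1552  0.111 ] Ffix x,y,z [ 2.13  0.27 -1.56] M [ 0.1  -0.46 -0.01]
tcp in fixture mm [  8.3  -1.4 111. ] tongue x,z -53.7 45.7
```

Stop contact is confirmed: 2.1 N, about 0.7 mm squash, and it began at fixture x of about -53. Now I'll lighten the grip and swing down on the arc about the tongue edge to about 9°, just above the roller.

Emit:
jog_arm --targets '[[0, [0, 0, 0], 0], [0, [0, 0, 0], 0], [0, [0, 0.08, -0.05], 0], [0, [0, 0.16, -0.11], 0], [0, [0, 0.25, -0.17], 0], [0, [0, 0.34, -0.23], 0], [0, [0, 0.42, -0.29], 0], [0, [0, 0.5, -0.35], 0], [0, [0, 0.5, -0.35], 0]]' --grip_force 3

```text
time_s: 12.95
ee_pos: [0.5318, -0.1549, 0.1058]
eef_rot: [-1.57, -0.0, 1.651]
force: [0.3, 0.8, -0.9]
grip_width: 0.0245
```

```bash
python3 st.py; python3 ts.py
```

```text
t 13.15 pos [ 0.5317 -0.1549  0.1058] Ffix x,y,z [ 0.88  0.23 -1.37] M [ 0.04 -0.33 -0.01]
tcp in fixture mm [ 11.7  -1.3 105.8] tongue x,z -50.3 40.5
scene 141 163 tilt 8.81 roll -0.85 h0 -43.26 Zrange [-44.1  28.8] X [-27.6  27.7]
top 2
```

Emit:
jog_arm --targets '[[3.2, [0, 0, 0], 0], [3.2, [0, 0, 0], 0], [5, [0, 0, 0], 0], [5, [0, 0, 0], 0], [5, [0, -2, 0], 0], [5, [0, -4, 0], 0], [5, [0, -4, 0], 0]]'

```text
time_s: 13.95
ee_pos: [0.5328, -0.1553, 0.1483]
eef_rot: [-1.575, 0.002, 1.651]
force: [0.0, 0.1, 0.4]
grip_width: 0.0501
```

```bash
python3 st.py 2; python3 ts.py
cat > fin.py <<'E'
from h import *
import sys
y=np.radians(4.5); u=np.array([np.cos(y),np.sin(y)]); w=np.array([-u[1],u[0]])
for n in sys.argv[2:]:
    c=cam(n); W=cloud(c); I=c['img'].astype(int)
    q=W[...,:2]-[.520,-.1545]; X=q@u*1000; Y=q@w*1000; Z=W[...,2]*1000
    b=(abs(X)<70)&(abs(Y)<32)&(Z>40)
    pl=b&(X>-32)&(X<44)&(Z>46)&(Z<72)&(I.min(2)>110)&(I.max(2)-I.min(2)<40)&((abs(Y)>16)|(X>28))
    if pl.sum()>30:
        A=np.c_[X[pl],Y[pl],np.ones(pl.sum())]; z=Z[pl]; k=np.ones(len(z),bool)
        for _ in range(6): s=np.linalg.lstsq(A[k],z[k],rcond=None)[0]; k=abs(z-A@s)<2
        print(n,'plate n',k.sum(),len(k),'tilt',np.degrees(np.arctan(s[:2])).round(2),'z at0',s[2].round(1),'X',np.percentile(X[pl][k],[1,99]).round(1),'Y',np.percentile(Y[pl][k],[1,99]).round(1))
    t=b&(Z>75)&(Z<100)&(abs(X)<40)&(I.min(2)>110)&(I.max(2)-I.min(2)<40)
    if t.sum()>10: print(n,'boss top',t.sum(),X[t].mean().round(1),Y[t].mean().round(1),Z[t].mean().round(1),cv2.minAreaRect(np.c_[X[t],Y[t]].astype(np.float32)))
    if n==sys.argv[2]: 
        im=cv2.cvtColor(c['img'],cv2.COLOR_RGB2BGR)
        if n=='scene': im=cv2.resize(im[125:215,165:285],(800,600),interpolation=2)
        cv2.imwrite(sys.argv[1],im)
E
python3 fin.py pics/f1.png scene wrist
```

```text
t 14.05 pos [ 0.5325 -0.1552  0.1475] Ffix x,y,z [-0.36 -0.01 -0.32] M [ 0.08 -0.17  0.04]
tcp in fixture mm [ 12.4  -1.6 147.5] tongue x,z -49.6 82.2
scene 0
top 0
scene plate n 180 230 tilt [ 7.99 -0.23] z at0 59.3 X [-28.6  43.5] Y [-31.2  30.9]
scene boss top 100 6.2 1.3 89.3 ((3.8035240173339844, -0.6046295166015625), (24.723495483398438, 37.40517807006836), 89.87450408935547)
wrist plate n 2777 2792 tilt [ 8.61 -0.05] z at0 57.1 X [-29.7  43.3] Y [-31.4  28.9]
wrist boss top 1053 -0.4 -2.5 89.3 ((-0.27902984619140625, -2.86635684967041), (23.34256362915039, 34.63208770751953), 89.96047973632812)
```

View pics/f1.png

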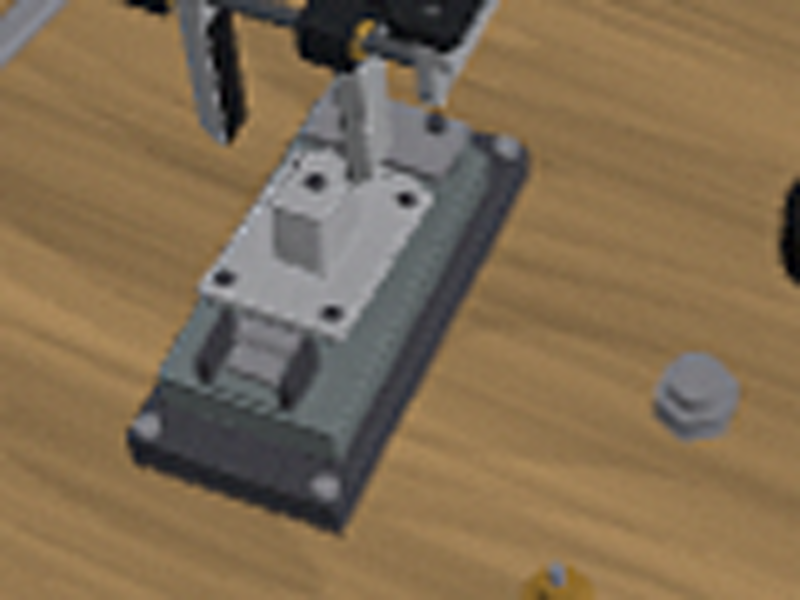

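The cover now rests on the roller at about 8.5° with its tongue under the lip. I'll close the fingers, place them over the plate between boss and roller, and press down there.

Emit:
jog_arm --targets '[[0, [0, 0, -1], 0], [0, [0, 0, -2.4], 0], [0, [0, 0, -2.4], 0], [0, [0, 0, -2.4], 0], [0, [0, 2, -2.4], 0], [0, [0, 4, -2.4], 0], [0, [0, 5.3, -2.4], 0], [0, [0, 5.3, -2.4], 0], [0, [0, 5.3, -2.4], 0]]' --grip_force 10

```text
time_s: 15.15
ee_pos: [0.5558, -0.1531, 0.0935]
eef_rot: [-1.571, 0.0, 1.651]
force: [-0.5, 0.0, -0.1]
grip_width: 0.0004
```

```bash
python3 st.py 3; python3 -c "
from h import *
print(ctrl.get_obs()['grip_width'])"; python3 fin.py pics/f2.png scene; python3 fin.py pics/f2w.png wrist
```

```text
t 15.3 pos [ 0.556  -0.1531  0.0938] Ffix x,y,z [ 0.01 -0.41  0.01] M [ 0.1  -0.17  0.02]
tcp in fixture mm [36.  -1.5 93.8] tongue x,z -26.0 28.5
0.0005788917085768746
scene plate n 111 137 tilt [ 8.76 -0.38] z at0 59.1 X [-18.2  43.7] Y [-31.7  31. ]
scene boss top 59 9.5 6.7 88.2 ((11.850081443786621, 3.675992012023926), (54.482086181640625, 18.196699142456055), 10.7991943359375)
wrist plate n 3895 3906 tilt [8.61 0.03] z at0 57.1 X [-30.5  42.7] Y [-31.7  28.9]
wrist boss top 1854 -0.1 -2.0 89.4 ((4.347084045410156, -2.2495975494384766), (24.058691024780273, 43.78624725341797), 89.73453521728516)
```

View pics/f2.png

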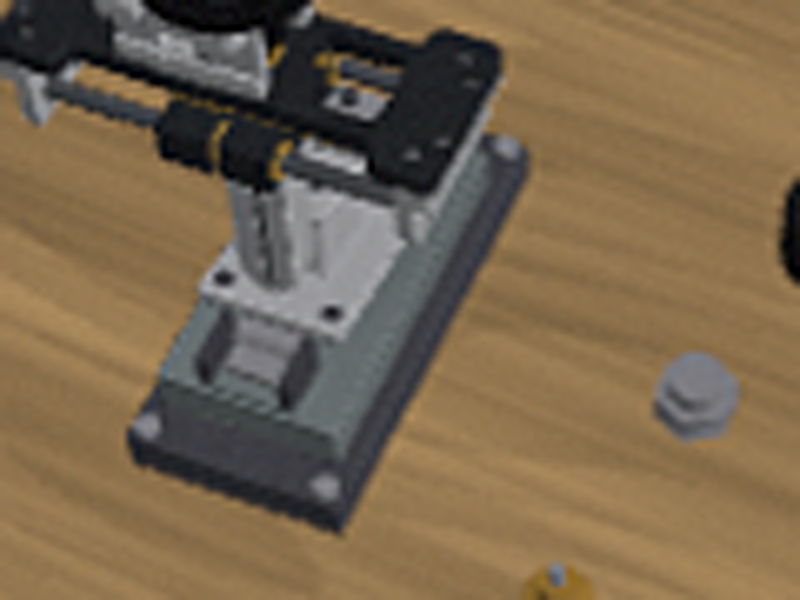

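Emit:
jog_arm --targets '[[0, [0, 0.4, 0], 0], [0, [0, 0.8, 0], 0], [0, [0, 0.9, -0.02], 0], [0, [0, 1.0, -0.03], 0], [0, [0, 1.1, -0.05], 0], [0, [0, 1.2, -0.06], 0], [0, [0, 1.2, -0.06], 0]]'

```text
time_s: 16.1
ee_pos: [0.5563, -0.1529, 0.0808]
eef_rot: [-1.571, -0.0, 1.651]
force: [0.6, 0.7, 0.2]
grip_width: 0.0005
```

```bash
python3 st.py 3
```

```text
t 16.25 pos [ 0.5563 -0.1529  0.0809] Ffix x,y,z [-0.04  0.07 -0.11] M [ 0.07 -0.15 -0.  ]
tcp in fixture mm [36.3 -1.3 80.9] tongue x,z -25.7 15.6
```

Emit:
jog_arm --targets '[[0, [0, 0.05, -0.01], 0], [0, [0, 0.1, -0.02], 0], [0, [0, 0.15, -0.03], 0], [0, [0, 0.15, -0.03], 0]]'

```text
time_s: 16.65
ee_pos: [0.5566, -0.1529, 0.0793]
eef_rot: [-1.571, -0.0, 1.651]
force: [0.2, -0.1, -0.3]
grip_width: 0.0004
```

```bash
python3 st.py 3; python3 fin.py pics/f3.png wrist; python3 fin.py pics/f3s.png scene
```

```text
t 16.8 pos [ 0.5566 -0.1529  0.0794] Ffix x,y,z [-0.13  0.12  0.5 ] M [ 0.04 -0.15  0.02]
tcp in fixture mm [36.6 -1.3 79.4] tongue x,z -25.4 14.1
wrist plate n 3863 3874 tilt [-0.07 -0.11] z at0 48.9 X [-30.6  42. ] Y [-31.7  29. ]
wrist boss top 1861 4.6 -1.9 80.8 ((7.39055061340332, -2.4267234802246094), (38.56200408935547, 24.38311004638672), 0.05914442986249924)
scene plate n 104 135 tilt [1.09 0.45] z at0 50.3 X [-7.5 43.2] Y [-31.4  30.8]
scene boss top 53 13.9 6.6 83.1 ((14.521286964416504, 2.4630918502807617), (50.38984680175781, 18.309680938720703), 3.1037611961364746)
```

The plate already reads flat (tilt -0.1°, 8 mm lower), so the catch seems to have snapped on the way down. I'll retract and verify.

Emit:
jog_arm --targets '[[0, [0, -1, 0], 0], [0, [0, -4, 0], 0], [0, [0, -8, 1], 0], [0, [0, -11, 5], 0], [0, [0, -11, 7], 0], [0, [0, -11, 7], 0], [0, [0, -11, 7], 0]]'

```text
time_s: 17.6
ee_pos: [0.4871, -0.1587, 0.1902]
eef_rot: [-1.572, 0.0, 1.651]
force: [0.0, -1.1, -0.2]
grip_width: 0.0004
```

```bash
python3 st.py 2; python3 fin.py pics/f4.png wrist; python3 fin.py pics/f4s.png scene top
python3 - <<'E'
from h import *
c=cam('wrist'); W=cloud(c); y=np.radians(4.5); u=np.array([np.cos(y),np.sin(y)]); w=np.array([-u[1],u[0]])
q=W[...,:2]-[.520,-.1545]; X=q@u*1000; Y=q@w*1000; Z=W[...,2]*1000
m=(abs(Y+1.5)<10)&(X>30)&(X<80)&(Z>20)&(Z<75)
for a in np.arange(30,80,2):
    k=m&(X>=a)&(X<a+2)
    if k.sum(): print(a,np.median(Z[k]).round(1),k.sum(),end=' | ')
v,uu=np.nonzero(m); v,uu=int(v.mean()),int(uu.mean()); print(v,uu)
im=c['img'][max(0,v-110):v+40,uu-80:uu+80]; cv2.imwrite('pics/f5.png',cv2.resize(cv2.cvtColor(im,cv2.COLOR_RGB2BGR),(640,600),interpolation=2))
E
```

```text
t 17.7 pos [ 0.4872 -0.1586  0.1899] Ffix x,y,z [ 0.22 -0.31 -0.85] M [ 0.03 -0.14  0.01]
tcp in fixture mm [-33.   -1.5 189.9] tongue x,z -95.0 124.6
wrist plate n 829 831 tilt [-0.   -0.11] z at0 48.8 X [-31.1  26.3] Y [-31.8  28.9]
scene plate n 158 243 tilt [-0.58 -0.23] z at0 51.1 X [-26.5  43.2] Y [-31.8  30.8]
scene boss top 95 8.4 0.1 82.3 ((7.877695083618164, -1.2663860321044922), (25.17735481262207, 36.531776428222656), 89.23772430419922)
top plate n 37 47 tilt [-9.94 -2.93] z at0 59.0 X [32.7 43.3] Y [-13.8  15.9]
top boss top 31 -0.2 8.1 82.9 ((-0.9688138961791992, 7.074307441711426), (22.015647888183594, 8.38335132598877), 1.9098570346832275)<stdin>:8: RuntimeWarning: Mean of empty slice.
  ret = ret.dtype.type(ret / rcount)
Traceback (most recent call last):
ValueError: cannot convert float NaN to integer
```

Emit:
jog_arm --targets '[[0, [0, 0, -4], 0], [0, [0, 0, -8], 0], [0, [0, 0, -12], 0], [0, [0, 0, -13], 0], [0, [0, 0, -13], 0], [0, [0, 0, -13], 0]]'

```text
time_s: 18.5
ee_pos: [0.616, -0.1481, 0.1889]
eef_rot: [-1.57, -0.0, 1.651]
force: [-0.4, -0.1, 0.7]
grip_width: 0.0003
```

```bash
cat > rl.py <<'E'
from h import *
c=cam('wrist'); o=ctrl.get_obs(); print(o['ee_pos'],o['force'],o['time_s']); W=cloud(c); y=np.radians(4.5); u=np.array([np.cos(y),np.sin(y)]); w=np.array([-u[1],u[0]])
q=W[...,:2]-[.520,-.1545]; X=q@u*1000; Y=q@w*1000; Z=W[...,2]*1000
for nm,yc,hw in (('mid',-1.5,8),('side',-26,4),('side',23,4)):
    m=(abs(Y-yc)<hw)&(X>-70)&(X<82)&(Z>15)&(Z<95); print(nm)
    for a in list(range(-64,-28,3))+list(range(26,80,2)):
        k=m&(X>=a)&(X<a+2)
        if k.sum(): print(a,np.median(Z[k]).round(1),end=' | ')
    print()
m=(X>-80)&(X<85)&(abs(Y)<40)&(Z>15)&(Z<75); v,uu=np.nonzero(m)
im=c['img'][v.min():v.max()+1,uu.min():uu.max()+1]; k=min(800/im.shape[1],600/im.shape[0]); print(im.shape)
cv2.imwrite('pics/f5.png',cv2.resize(cv2.cvtColor(im,cv2.COLOR_RGB2BGR),None,fx=k,fy=k,interpolation=2))
E
python3 rl.py; python3 fin.py pics/f6.png wrist
```

```text
[ 0.61580882 -0.14821852  0.18928825] [-0.34048717 -0.01171126  1.04272048] 18.55
mid
-64 57.2 | -61 57.1 | -58 57.2 | -55 57.2 | -52 56.9 | -49 56.9 | -46 52.6 | -43 46.5 | -40 48.9 | -37 49.0 | -34 49.1 | -31 48.9 | 26 48.9 | 28 49.3 | 30 48.9 | 32 49.4 | 34 48.7 | 36 49.0 | 38 48.8 | 40 49.2 | 42 48.8 | 44 49.0 | 46 49.2 | 48 56.0 | 50 58.5 | 52 59.7 | 54 59.9 | 56 59.4 | 58 58.9 | 60 57.3 | 62 51.1 | 64 55.9 | 66 56.3 | 68 56.0 | 70 56.1 | 72 55.9 | 74 55.9 | 76 46.0 | 78 45.6 | 
side
-64 56.9 | -61 57.1 | -58 57.0 | -55 57.6 | -52 56.8 | -49 57.3 | -46 52.3 | -43 43.9 | -40 48.5 | -37 48.9 | -34 49.3 | -31 49.4 | 26 48.8 | 28 49.1 | 30 48.9 | 32 48.5 | 34 49.0 | 36 48.7 | 38 49.3 | 40 49.1 | 42 49.4 | 44 49.0 | 46 49.0 | 48 48.8 | 50 42.9 | 52 42.7 | 54 42.8 | 56 43.1 | 58 43.1 | 60 43.2 | 62 42.8 | 64 43.0 | 66 42.7 | 68 42.7 | 70 43.0 | 72 43.0 | 74 43.2 | 76 43.1 | 78 42.3 | 
side
-64 57.2 | -61 56.7 | -58 57.7 | -55 56.9 | -52 56.8 | -49 56.8 | -46 52.7 | -43 43.6 | -40 49.0 | -37 49.1 | -34 49.8 | -31 49.5 | 26 49.1 | 28 48.8 | 30 49.0 | 32 49.0 | 34 49.2 | 36 48.5 | 38 49.3 | 40 49.1 | 42 49.7 | 44 48.5 | 46 49.0 | 48 49.1 | 50 42.7 | 52 43.1 | 54 43.9 | 56 43.0 | 58 43.0 | 60 42.8 | 62 43.6 | 64 42.8 | 66 43.1 | 68 42.9 | 70 43.2 | 72 42.7 | 74 43.2 | 76 43.3 | 78 42.9 | 
(156, 77, 3)
wrist plate n 2227 2245 tilt [-0.18 -0.05] z at0 49.0 X [-29.5  43.6] Y [-31.7  28.8]
wrist boss top 834 4.8 -2.4 80.8 ((5.056697845458984, -2.821748733520508), (24.107524871826172, 34.05714797973633), 89.81977844238281)
```

View pics/f5.png

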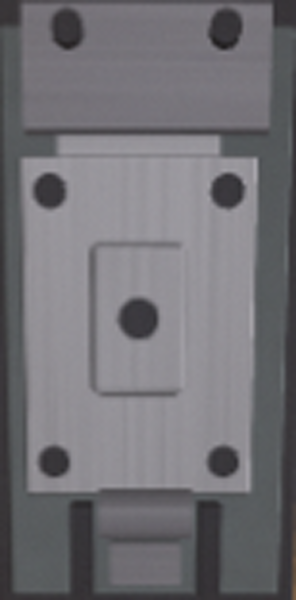

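The last picture shows the cover flat, the tongue under the lip at (140,135), and the roller over the plate's +x edge at (145,505). The plate top is 6 mm above the seat, and the roller is pushed back roughly 1.5-2 mm. Handing in.

```bash
python3 -c "
from h import *
o=ctrl.get_obs(); print(o['time_s'],o['force'],np.abs(o['joint_vel']).max()); print(ctrl.hand_in())"
```

```text
18.6 [-0.80319545  0.33950663  0.29461509] 0.006185689935158222
the job is handed in; nothing more can be done
None
```

The cover is fitted and let go, and I handed the job in at 18.6 s; no verdict was reported.

- **Tilting:** I gripped the 90 x 64 mm cover off-centre on its boss with 3 N. Lifting it with the tongue resting on the counter swung it to 14.4°, and I then held that angle with 40 N.
- **Stop:** I slid the tongue under the lip and felt the stop at fixture x of about -53 mm, so the housing sits about +7 mm from its middle position. I pushed with about 2 N, which is about 0.7 mm of squash.
- **Catch:** I eased the cover down to about 9° and let go, leaving it resting on the roller. The closed fingers then pressed the plate near its +x edge. The catch snapped earlier than I expected; both force readings, taken after it, showed almost nothing.

**Last checks (wrist camera):**

| Check | Reading |
|---|---|
| Plate tilt | about 0.2° |
| Plate top above the seat | 6 mm, equal to its thickness |
| Tongue | under the lip |
| Roller | over the plate's edge, pushed back an estimated 1.5–2 mm |
| Sideways offset | about 1 mm or less |
| Gripper | clear above, touching nothing |

**Where readings disagreed:**
- The wrist camera reads heights about 2 mm too low.
- It gave an 18° tilt before insertion, where the scene camera and the geometry gave 14.4°. I used the second value.
- The last top-camera plate fit was unusable because the arm blocked its view.
- I did not re-measure the bystanders. The arm made no contact with them that I saw.

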